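Level the crepe griddle on its screw foot and hold the spirit level down

ROBOT

A 7-joint arm with a two-finger parallel gripper is mounted at the origin on a cart in front of the work surface, level with it; the furniture and walls round the work are solid. World frame = base frame: x ahead of the robot, y to its left, z up, the work surface at z = 0. Lengths are in m, angles in rad, forces in N, time in s.
With the tool pointing down it reaches from about 0.425 to 0.8 m from the base axis. Payload 8.3 kg.
Tool frame: the origin (TCP) lies on the centre line of the jaws, within the pads' length; the fingertips stand 11 mm ahead of it and the grasp point (between the pads) lies 8 mm behind it; z points along the fingers, y is the line along which they close (so a half turn about z gives the same grasp; the last joint's range is limited). The gripper opens to 85 mm and grips with 20 to 120 N. Pads are 22 mm wide; open, the fingers measure 114 mm over their backs; the gripper's body (76 mm by 85 mm) begins 54 mm behind the grasp point. The pads swing forward as they close: fully open they stand 13 mm farther back than shut.
Start: joints at [-1.265, 0.383, 0.016, 1.37, -0.006, 1.388, -0.046], TCP at [0.225, 0.583, 0.242] pointing down, gripper open.
Joint ranges: [-2.95, 2.95], [-0.25, 2.06], [-1.52, 1.56], [0.18, 2.33], [-1.44, 4.58], [0.02, 2.06], [-3.01, 3.01]. Speed limits (rad/s): [2.39, 2.39, 3.01, 3.01, 3.14, 3.14, 3.14].

INTERFACE

Orientations are given as a unit quaternion [x, y, z, w].
In Python, from bench import * gives the robot as it stands.
- The arm moves only by the tool send_rows, never from a script. Its argument "increments" is a list of rows, each a list of 7 numbers: the closure, from -1 (fully open) to 1 (shut), then the shift along the world's x, y, z scaled (see below), then the turn, a rotation vector about the world's x, y, z scaled (see below). In form: [[jaw, x, y, z, ax, ay, az], ...]. A call has 1 to 10 rows; each row shifts and turns the commanded pose from where the row before left it; what a row does not reach is not made up. The controller multiplies each number of a shift by 250 mm and each number of a turn by 4 degrees. A row lasts 1/8 s, in which the tool goes at most 62.5 mm and 10.7 degrees, less where a joint would pass 70% of its speed; a pose out of reach is approached as far as the arm can. A call with a number of a shift or a turn outside -1 to 1 is refused whole. A call with a gripper value outside its range is refused whole. The fingers move at their own pace and stop on an object; the grip force is fixed at half the most. Time passes only in rows, so rows that do not move let the fingers close. It gives the time, the measured TCP pose, the force, the opening and the grip force at its end, in the units of the state.
- get_obs(): the state, without advancing time (a new reading comes with each control period).
- camera(name): name is "scene" or "top" or "wrist"; returns (picture, depth): 480x640x3 uint8, blue, green, red; 480x640 float32, m along the optical axis (not along the pixel's ray), 0 where there is no reading.
- camera_model(name): a dict with "fx", "fy", "cx", "cy" (pixels), "k1" (the pictures are not rectified: a ray, as slopes to the right and down, at radius r is drawn at 1 + k1 r^2 times it, then the intrinsics apply), "T" (4x4, takes a point from camera to world coordinates). Camera axes: x right, y up, looking along -z (the intrinsics and any distortion apply to the point x, -y, -z); pixel columns grow to the right and rows downward; lengths in m; the calibration is good to about 2 mm. A picture is of the moment at which its call begins: read the wrist's pose just before it. camera_model takes no time and is no camera call; for the wrist camera it gives the pose at the moment of the call.
- hand_in(): hands the job in; it is judged then, once.
The state is a dict: "time_s": time; "joint_positions": joint angles; "joint_vel": joint speeds; "effort": joint torques, N m; "ee_pos": TCP position; "orientation": TCP orientation; "wrist_force": force on the tool from outside, world axes, zero at the start; "wrist_torque": the same for the moment, N m; "opening": finger opening in m; "grip_force": force on a finger pad.
Only numpy, scipy, OpenCV 4.12 (cv2) and the standard library are available. Lean on these libraries where they do the work, as an engineer would, in place of code of your own. Each camera call takes 0.05 s, during which the arm holds its last target. There are 200 camera calls.

TASK

The crepe griddle stands out of level on the old tiles, so batter would run to one side: set the spirit level upright in the middle of its plate, pointing at the foot with the hand knob, let go of it, and turn that knob until the bubble stands still between the two lines of the vial. Then press the level down on the plate with your fingers, over its middle, with a steady push of about 10 N, and finish like that, still pressing and with the bubble still between the lines, so that I can tighten the lock nut. Leave the jars alone.

Things in the scene. Friction and masses are not known exactly. Their poses are not given: they have to be found in the camera images.
- level_mid (a point): Centre of the spirit level (loose, about 260 g): a plain aluminium bar with black end caps, 200 mm long (its x), 24 mm wide (y), 45 mm high (z, up); this point is 22.5 mm above its base. At the start it stands on its base on the worktop, left of the griddle. Grip it across its width, at its middle.
- bubble_mid (a point): The bubble, pale, about 14 mm long, in the yellow-green vial in an 84 mm long window in the middle of the level's top. Two black lines 23 mm apart bound its centred place. The flat aluminium top beyond the window (42 to 95 mm from the middle, both ends, 45 mm above the base) and the 3 mm walls beside the vial can be pushed on.
- bubble (a joint): Position of the bubble in m along the level's x axis, 0 in the middle of the vial, stops at +-0.025; between the lines within about +-0.003. It runs to the higher end, 1.5 mm per milliradian of slope, and takes about 1 s to come to rest.
- plate_mid (a point): Centre of the top of the griddle plate: flat, round, cast iron, 260 mm across, 80 mm above the worktop, on a square steel housing 250 mm wide that cannot slide. Axes: x from front panel to back, y to its left, z up. Two plain feet under its left (+y) edge; the screw foot stands 172 mm from the centre on its right (-y). The level is to lie along y, either way round.
- knob_mid (a point): Centre of the black lobed hand knob on the screw foot's upright axis, 42 mm across (grip it at any angle), from 99 to 125 mm above the worktop, this point at 112. Clockwise seen from above raises this side: a bubble of a level along the griddle's y moves about 7 mm per radian towards the knob. It needs up to 2.7 rad, takes 0.06 N m and stays where left.
- honey_jar: Honey jar, 64 mm across, 140 mm high, to the right of the griddle; origin under its centre. Leave it standing where it is.
- jam_jar: Jam jar with green lid, 60 mm across, 85 mm high, to the right of the griddle; origin under its centre. Leave it standing where it is.
There are look-alikes about, which are no part of the job. Of the things shaped like the part that bears level_mid, the aluminium one is meant.

How it is judged:
On the way, in this order (a step that is already met when the one before it is completed fails the run):
1. the level stands on the middle of the plate, pointing at the screw foot, let go, and its bubble shows the slope (distance between level_mid and plate_mid below 0.055 m and angle between the x axis of level_mid and the y axis of plate_mid, either way round below 0.17 rad and angle between level_mid's own z axis and vertical below 0.05 rad and contact force between level and griddle above 1 N and contact force between the fingers and level below 0.1 N and (value of joint bubble above 0.005 m or value of joint bubble below -0.005 m)), for 0.3 s.
2. the knob has been turned until the bubble stands between the lines, with nobody touching the level (value of joint bubble between -0.0045 and 0.0045 m and angle between plate_mid's own z axis and vertical below 0.004 rad and contact force between level and griddle above 1 N and contact force between the fingers and level below 0.1 N), for 0.5 s.
At the end, for the whole second after the job is handed in: The fingers press the level so that it bears on the plate with 7 to 35 N (own weight included); bubble within 4.5 mm of the middle, plate level within 4 mrad; level upright, at rest, within 50 mm of the plate's middle and 10 degrees of the line to the screw foot (value of joint bubble between -0.0045 and 0.0045 m and angle between plate_mid's own z axis and vertical below 0.004 rad and distance between level_mid and plate_mid below 0.055 m and angle between the x axis of level_mid and the y axis of plate_mid, either way round below 0.17 rad and angle between level_mid's own z axis and vertical below 0.05 rad and contact force between the fingers and level above 3 N and contact force between level and griddle between 7 and 35 N and linear speed of level below 0.01 m/s); the arm keeps its last pose, push and grip.
It fails at once if a jar is shifted by more than 30 mm (distance of any of honey_jar, jam_jar from where it was at the start of the episode above 0.03 m).
It fails at once if the level is dropped or knocked over (angle between level_mid's own z axis and vertical above 0.5 rad).
It fails at once if the level is pressed on the plate with more than 60 N (contact force between level and griddle above 60 N).
It also fails if it takes over 72 s, if anything falls off the work surface, if the arm or the gripper's body presses on something with over 40 N, if the wrist force passes 120 N, or if a joint passes its speed limit or range.

## Working session

There is one attempt and no reset: what is moved stays moved. The work goes in short steps, Python scripts to look and compute and a tool call to move; the robot and the scene stay as the last step left them, time stands still between calls to the robot, and variables do not carry over. Pictures are saved under pics/ and viewed, at most 10 in all, crops included, and the job is handed in when it is done.

Besides the shell and the picture viewer there is one more tool, called after "Request:" as name([rows], argument=value, ...), one row to a line, values as JSON. send_rows: Moves the arm, as the interface text tells. Shifts and turns lie within -1 to 1; 1 stands for 250 mm of shift or 4 degrees of turn. Its arguments: {"type":"object","properties":{"increments":{"type":"array"}},"required":["increments"]}

```bash
mkdir -p pics; cat > h.py <<'E'
from bench import *
import numpy as np, cv2
def shot(n):
    m=camera_model(n); im,d=camera(n); return im,d,m
def w(m,u,v,depth=None,z=None):
    x=(u-m['cx'])/m['fx']; y=(v-m['cy'])/m['fy']; k=m.get('k1',0)
    a,b=x,y
    for _ in range(20):
        r=1+k*(a*a+b*b); a,b=x/r,y/r
    T=np.array(m['T']); r=T[:3,:3]@np.array([a,-b,-1.]); o=T[:3,3]
    s=depth if depth is not None else (z-o[2])/r[2]
    return o+s*r
E
python3 - <<'E'
from h import *
for n in('scene','top'):
    im,d,m=shot(n); cv2.imwrite(f'pics/{n}0.png',im); np.save(f'{n}0.npy',d)
    print(n,m)
o=get_obs();print(o)
E
```

```text
scene {'fx': 454.0269851438869, 'fy': 454.0269851438869, 'cx': 321.2898886476424, 'cy': 239.47017568187798, 'k1': -0.042099810803001333, 'T': array([[ 0.62858209,  0.47225659, -0.61794681, -0.41740599],
       [-0.77756373,  0.36452546, -0.512363  , -0.7096522 ],
       [-0.01670946,  0.80255523,  0.59634377,  1.01336474],
       [ 0.        ,  0.        ,  0.        ,  1.        ]])}
top {'fx': 574.7266457559542, 'fy': 574.7266457559542, 'cx': 319.20727194917555, 'cy': 248.8345262714815, 'k1': -0.16637131861447949, 'T': array([[-0.22090262,  0.91743976, -0.33091738, -0.04002505],
       [-0.97528361, -0.20609433,  0.07966814,  0.24169657],
       [ 0.00489052,  0.3403372 ,  0.94029074,  1.76117544],
       [ 0.        ,  0.        ,  0.        ,  1.        ]])}
{'time_s': 0.1, 'joint_positions': array([-1.26491589,  0.38418937,  0.01635892,  1.37106156, -0.00628794,
        1.38819005, -0.04646653]), 'joint_vel': array([-0.00014383, -0.00325549,  0.00017164, -0.00351561,  0.0008989 ,
       -0.00141129, -0.00084001]), 'effort': array([ 2.94568606e-03, -6.29121423e+01,  8.47775806e-01, -3.72757638e+01,
        1.68981630e-02,  1.04374113e-02, -5.36571542e-05]), 'ee_pos': array([0.22510097, 0.58258753, 0.24135106]), 'orientation': array([ 1.83291034e-01,  9.83058283e-01, -8.87186487e-04, -1.48391633e-04]), 'wrist_force': array([ 0.0860049 ,  0.41291428, -1.16189117]), 'wrist_torque': array([-0.00147512, -0.02386373, -0.00861311]), 'grip_force': 0.0, 'opening': 0.08557366653662597}
```

View pics/top0.png

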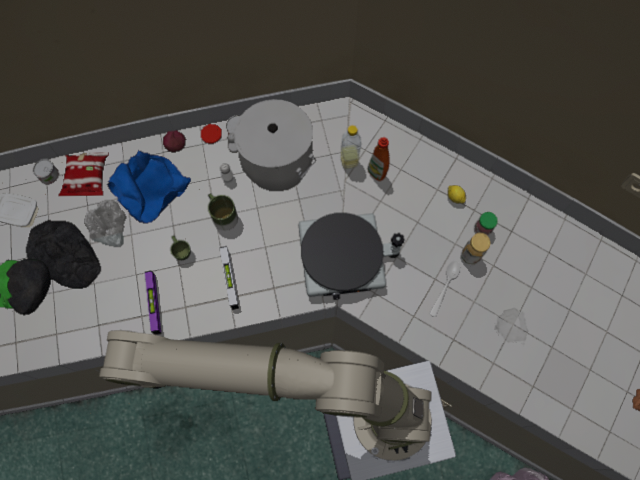

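View pics/scene0.png

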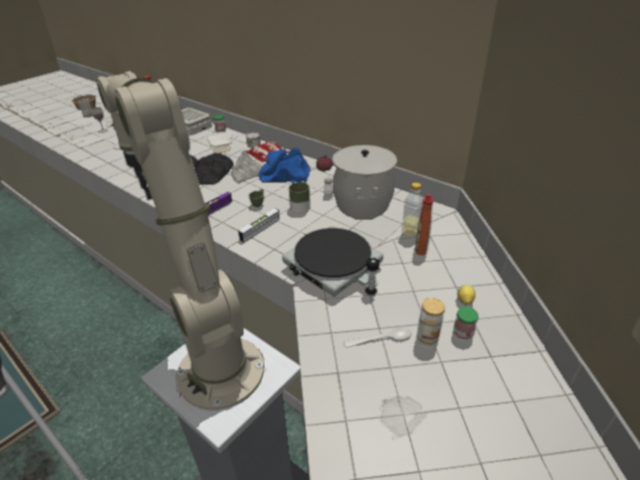

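The top view shows two levels: purple at (152,300) and bare aluminium with black caps at (230,278). The aluminium one fits. The knob is at about (397,240). I'll confirm both in one enlarged crop.

```bash
python3 - <<'E'
from h import *
im=cv2.imread('pics/top0.png')
a=cv2.resize(im[230:320,190:270],(400,450),interpolation=cv2.INTER_CUBIC)
b=cv2.resize(im[205:305,295:415],(400,333),interpolation=cv2.INTER_CUBIC)
c=np.zeros((450,800,3),np.uint8); c[:,:400]=a; c[:333,400:]=b
cv2.imwrite('pics/crop1.png',c)
m=camera_model('top'); d=np.load('top0.npy')
for n,u,v in(('lev',230,270),('pl',342,251),('pl2',355,260),('knob',398,239),('honey',481,243),('jam',488,221),('tile',280,300)):
    print(n,w(m,u,v,d[v,u]).round(4))
# level top-face pixels by depth
P=np.array([[u,v,*w(m,u,v,d[v,u])] for v in range(240,315) for u in range(205,250)])
s=P[(P[:,4]>.03)&(P[:,4]<.06)]; 
(c0,sz,an)=cv2.minAreaRect(s[:,2:4].astype(np.float32)); print(len(s),c0,sz,an,s[:,4].mean())
print(cv2.boxPoints((c0,sz,an)))
P=np.array([[u,v,*w(m,u,v,d[v,u])] for v in range(205,305) for u in range(295,390)])
s=P[(P[:,4]>.07)&(P[:,4]<.09)]
c=cv2.minEnclosingCircle(s[:,2:4].astype(np.float32));print(len(s),c, s[:,2:].mean(0))
A=np.c_[s[:,2:4],np.ones(len(s))];print(np.linalg.lstsq(A,s[:,4],rcond=None)[0])
P=np.array([[u,v,*w(m,u,v,d[v,u])] for v in range(228,262) for u in range(386,410)])
s=P[(P[:,4]>.11)&(P[:,4]<.14)];print(len(s),cv2.minEnclosingCircle(s[:,2:4].astype(np.float32)),s[:,2:].mean(0))
print(np.unique((P[:,4]*100).round(),return_counts=True))
E
```

```text
lev [0.5574 0.3859 0.0422]
pl [0.5303 0.0313 0.0765]
pl2 [4.899e-01 1.000e-04 8.530e-02]
knob [ 0.5123 -0.1379  0.1304]
honey [ 0.4411 -0.383   0.1384]
jam [ 0.5233 -0.4496  0.0865]
tile [4.391e-01 2.515e-01 1.000e-04]
479 (0.5414623022079468, 0.3956712484359741) (0.2010224312543869, 0.02560732327401638) 0.15642279386520386 0.04347690487359828
[[0.44091654 0.40820047]
 [0.4409864  0.38259324]
 [0.64200807 0.38314202]
 [0.6419382  0.40874925]]
5047 ((0.525005042552948, 0.04178813844919205), 0.1436651051044464) [0.52975048 0.03190364 0.07961077]
[9.05783657e-05 8.72920570e-03 7.92842961e-02]
139 ((0.5177614688873291, -0.1381046026945114), 0.022303344681859016) [ 0.5156295 -0.1372895  0.1241695]
(array([ -2.,  -1.,  -0.,   1.,   2.,   3.,   4.,   5.,   6.,   7.,  10.,
        11.,  12.,  13., 176.]), array([  1,  64, 373,  89,   2,   6,  81,  32,  11,   5,   6,  10,  74,
        61,   1]))
```

View pics/crop1.png

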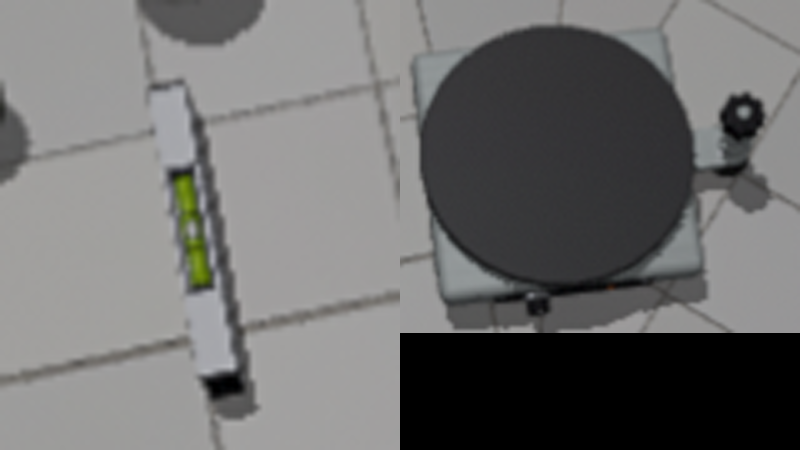

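Request:
send_rows([
  [-1, 0.127, -0.075, -0.04, 0, 0, 0.53],
  [-1, 0.127, -0.075, -0.04, 0, 0, 0.53],
  [-1, 0.127, -0.075, -0.04, 0, 0, 0.53],
  [-1, 0.127, -0.075, -0.04, 0, 0, 0.53],
  [-1, 0.127, -0.075, -0.04, 0, 0, 0.53],
  [-1, 0.127, -0.075, -0.04, 0, 0, 0.53],
  [-1, 0.127, -0.075, -0.04, 0, 0, 0.53],
  [-1, 0.127, -0.075, -0.04, 0, 0, 0.53],
  [-1, 0.127, -0.075, -0.04, 0, 0, 0.53],
  [-1, 0.127, -0.075, -0.04, 0, 0, 0.5],
])

```text
time_s: 1.35
ee_pos: [0.5434, 0.3946, 0.1413]
orientation: [-0.0, 1.0, -0.0, -0.0]
wrist_force: [-0.0, 0.5, -0.3]
opening: 0.0854
grip_force: 0.0
```

```bash
cat >> h.py <<'E'
from scipy.spatial.transform import Rotation as R
def st():
    o=get_obs(); r=R.from_quat(o['orientation']).as_matrix()
    print('t',round(o['time_s'],2),'p',o['ee_pos'].round(4),'head y',np.degrees(np.arctan2(r[1,1],r[0,1])).round(2),'z',r[:,2].round(4),'F',o['wrist_force'].round(2),'op',round(o['opening'],4),'grip',round(o['grip_force'],1),'j',o['joint_positions'].round(2)); return o
E
python3 - <<'E'
from h import *
st(); im,d,m=shot('wrist'); cv2.imwrite('pics/w1.png',im)
P=np.array([[u,v,*w(m,u,v,d[v,u])] for v in range(0,480,2) for u in range(0,640,2) if d[v,u]>0])
s=P[(P[:,4]>.036)&(P[:,4]<.052)&(abs(P[:,2]-.54)<.13)&(abs(P[:,3]-.396)<.03)]
r=cv2.minAreaRect(s[:,2:4].astype(np.float32));print(len(s),r,s[:,4].mean())
E
```

```text
t 1.35 p [0.5434 0.3946 0.1413] head y 90.02 z [-9.e-04 -7.e-04 -1.e+00] F [-0.01  0.46 -0.29] op 0.0854 grip 0.0 j [-0.73  0.54  0.09  1.37 -0.05  1.23  0.93]
2090 ((0.5408520102500916, 0.3939425051212311), (0.024120813235640526, 0.1986800879240036), 89.98832702636719) 0.04389764324144225
```

View pics/w1.png

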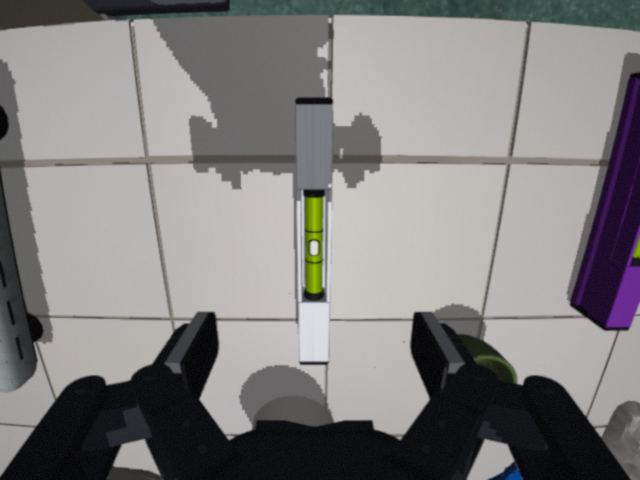

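The wrist view shows the aluminium level at (314,230), between the jaws and aligned with them, with the bubble at (314,247). Its size and height match the description, so I'm going down to grip it.

Request:
send_rows([
  [-1, -0.01, -0.003, -0.13, 0, 0, 0],
  [-1, 0, 0, -0.13, 0, 0, 0],
  [-1, 0, 0, -0.13, 0, 0, 0],
  [-1, 0, 0, -0.075, 0, 0, 0],
  [0, 0, 0, 0, 0, 0, 0],
  [1, 0, 0, 0, 0, 0, 0],
  [1, 0, 0, 0, 0, 0, 0],
  [1, 0, 0, 0, 0, 0, 0],
  [1, 0, 0, 0, 0, 0, 0],
  [1, 0, 0, 0, 0, 0, 0],
])

```text
time_s: 2.65
ee_pos: [0.5411, 0.3954, 0.0277]
orientation: [0.0, 1.0, 0.001, 0.001]
wrist_force: [-0.3, -0.8, 5.9]
opening: 0.023
grip_force: 60.8
```

Request:
send_rows([
  [1, 0, 0, 0.1, 0, 0, 0],
  [1, 0, 0, 0.2, 0, 0, 0],
  [1, 0, 0, 0.2, 0, 0, 0],
  [1, 0, 0, 0.06, 0, 0, 0],
  [1, -0.002, -0.04, 0, 0, 0, -0.96],
  [1, -0.002, -0.06, 0, 0, 0, -0.98],
  [1, -0.002, -0.06, 0, 0, 0, -0.98],
  [1, -0.002, -0.06, 0, 0, 0, -0.98],
  [1, -0.002, -0.06, 0, 0, 0, -0.98],
  [1, -0.002, -0.06, 0, 0, 0, -0.98],
])

```text
time_s: 3.9
ee_pos: [0.5364, 0.3088, 0.1643]
orientation: [0.205, 0.979, -0.001, -0.001]
wrist_force: [0.8, -0.8, -1.5]
opening: 0.0231
grip_force: 59.8
```

Request:
send_rows([
  [1, -0.002, -0.062, 0, 0, 0, -0.98],
  [1, -0.002, -0.062, 0, 0, 0, -0.98],
  [1, -0.002, -0.062, 0, 0, 0, -0.98],
  [1, -0.002, -0.062, 0, 0, 0, -0.98],
  [1, -0.002, -0.062, 0, 0, 0, -0.98],
  [1, -0.002, -0.062, 0, 0, 0, -0.98],
  [1, -0.002, -0.062, 0, 0, 0, -0.98],
  [1, -0.002, -0.062, 0, 0, 0, -0.98],
  [1, -0.002, -0.062, 0, 0, 0, -0.98],
  [1, -0.002, -0.062, 0, 0, 0, -0.98],
])

```text
time_s: 5.15
ee_pos: [0.5313, 0.1539, 0.1646]
orientation: [0.521, 0.853, -0.001, -0.001]
wrist_force: [0.3, 0.2, -2.1]
opening: 0.023
grip_force: 59.8
```

Request:
send_rows([
  [1, -0.002, -0.062, 0, 0, 0, -0.98],
  [1, -0.002, -0.062, 0, 0, 0, -0.98],
  [1, -0.002, -0.062, 0, 0, 0, -0.98],
  [1, -0.002, -0.062, 0, 0, 0, -0.98],
  [1, -0.002, -0.062, 0, 0, 0, -0.98],
  [1, -0.002, -0.062, 0, 0, 0, -0.98],
  [1, 0, -0.062, 0, 0, 0, -0.98],
  [1, 0, -0.062, 0, 0, 0, -0.98],
  [1, 0, 0, 0, 0, 0, 0],
])

```text
time_s: 6.28
ee_pos: [0.5293, 0.0289, 0.1661]
orientation: [0.733, 0.68, -0.0, 0.0]
wrist_force: [-0.6, 0.5, -1.6]
opening: 0.0233
grip_force: 59.8
```

```bash
python3 - <<'E'
from h import *
st(); im,d,m=shot('top'); cv2.imwrite('pics/t1.png',im)
im2,d2,m2=shot('wrist')
c=np.zeros((480,800,3),np.uint8); c[:,:400]=cv2.resize(im2,(400,300)) if 0 else 0
c[:300,:400]=cv2.resize(im2,(400,300)); c[:400,400:]=cv2.resize(im[190:310,290:410],(400,400),interpolation=cv2.INTER_CUBIC)
cv2.imwrite('pics/c2.png',c)
E
```

```text
t 6.28 p [0.5293 0.0289 0.1661] head y -4.26 z [ 0.e+00 -5.e-04 -1.e+00] F [-0.62  0.51 -1.63] op 0.0233 grip 59.8 j [-0.54  0.25  0.5   1.76 -0.13  1.17 -0.08]
```

View pics/c2.png

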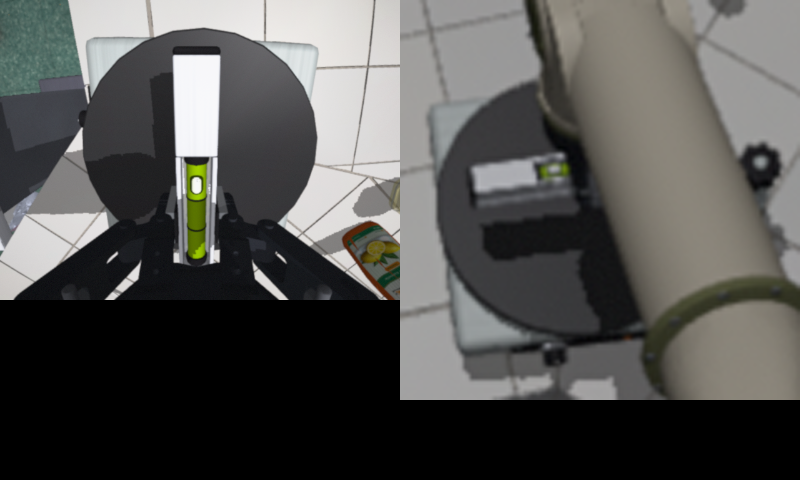

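The left half (wrist) shows the level lying along the line through the plate centre. The top view agrees, with the bubble now at the left end. Lowering.

Request:
send_rows([
  [1, 0, 0.008, -0.08, 0, 0, 0],
  [1, 0, 0.008, -0.08, 0, 0, 0],
  [1, 0, 0, -0.05, 0, 0, 0],
  [1, 0, 0, -0.008, 0, 0, 0],
  [1, 0, 0, -0.006, 0, 0, 0],
  [1, 0, 0, 0, 0, 0, 0],
])

```text
time_s: 7.12
ee_pos: [0.5297, 0.0347, 0.1106]
orientation: [0.732, 0.682, 0.0, 0.0]
wrist_force: [0.9, -0.9, -2.0]
opening: 0.0233
grip_force: 59.8
```

Request:
send_rows([
  [1, 0, 0, -0.006, 0, 0, 0],
  [1, 0, 0, -0.004, 0, 0, 0],
  [1, 0, 0, 0, 0, 0, 0],
])

```text
time_s: 7.5
ee_pos: [0.5293, 0.0347, 0.1075]
orientation: [0.732, 0.682, 0.0, -0.0]
wrist_force: [-0.6, 0.3, -2.6]
opening: 0.0228
grip_force: 59.8
```

Request:
send_rows([
  [1, 0, 0, -0.004, 0, 0, 0],
  [1, 0, 0, 0, 0, 0, 0],
])

```text
time_s: 7.75
ee_pos: [0.5294, 0.0346, 0.1069]
orientation: [0.732, 0.682, 0.0, 0.0]
wrist_force: [-1.4, -2.1, 1.3]
opening: 0.023
grip_force: 60.5
```

Request:
send_rows([
  [0, 0, 0, 0, 0, 0, 0],
  [-1, 0, 0, 0, 0, 0, 0],
  [-1, 0, 0, 0, 0, 0, 0],
  [-1, 0, 0, 0, 0, 0, 0],
  [-1, 0, 0, 0.05, 0, 0, 0],
  [-1, 0, 0, 0.15, 0, 0, 0],
  [-1, 0, -0.08, 0.15, 0, 0, 0],
  [-1, 0, -0.16, 0.15, 0, 0, 0],
  [-1, 0, -0.16, 0, 0, 0, 0],
  [-1, 0, -0.15, 0, 0, 0, 0],
])

```text
time_s: 9.0
ee_pos: [0.5295, -0.1043, 0.2333]
orientation: [0.732, 0.682, 0.001, 0.001]
wrist_force: [0.3, 0.4, -0.3]
opening: 0.0854
grip_force: 0.0
```

```bash
python3 - <<'E'
from h import *
st(); im,d,m=shot('wrist'); cv2.imwrite('pics/w2.png',im)
P=np.array([[u,v,*w(m,u,v,d[v,u])] for v in range(0,480) for u in range(0,640) if d[v,u]>0])
k=P[(P[:,4]>.116)&(P[:,4]<.135)&(abs(P[:,2]-.516)<.04)&(abs(P[:,3]+.138)<.04)]
print('knob',len(k),cv2.minEnclosingCircle(k[:,2:4].astype(np.float32)),k[:,2:].mean(0))
s=P[(P[:,4]>.115)&(P[:,4]<.135)&(abs(P[:,2]-.53)<.03)&(P[:,3]>-.09)&(P[:,3]<.15)]
print('lev',len(s),cv2.minAreaRect(s[:,2:4].astype(np.float32)),s[:,4].mean())
E
```

```text
t 9.0 p [ 0.5295 -0.1043  0.2333] head y -4.06 z [ 2.4e-03  2.0e-04 -1.0e+00] F [ 0.26  0.35 -0.32] op 0.0854 grip 0.0 j [-0.37  0.22  0.6   1.65 -0.13  1.31  0.18]
knob 2032 ((0.5159730315208435, -0.1400952935218811), 0.021462051197886467) [ 0.51625551 -0.13821992  0.12444517]
lev 6316 ((0.5264167785644531, -0.003950074315071106), (0.12427370995283127, 0.024292802438139915), 86.10247802734375) 0.122214102820065
```

View pics/w2.png

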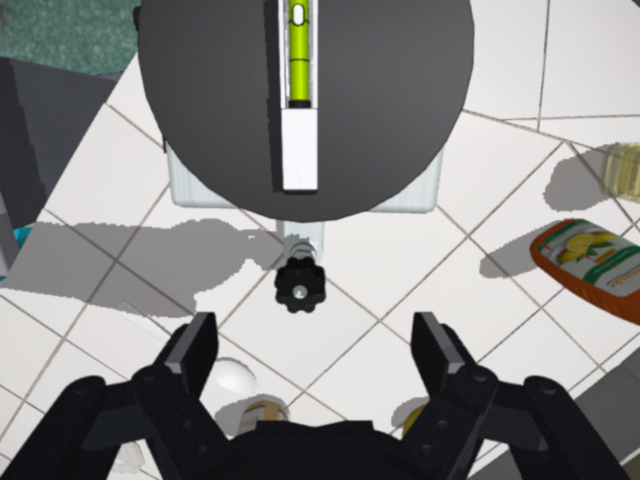

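The knob is at (300,283), world (0.516, -0.139), which is 0.172 m from the plate centre as it should be. The bubble at (298,15) is about 16 mm towards +y, so the left side is high and I need to turn clockwise by about 2.2 rad.

Request:
send_rows([
  [-1, -0.027, -0.07, -0.05, 0, 0, 0],
  [-1, -0.026, -0.07, -0.1, 0, 0, 0],
  [-1, 0, 0, -0.1, 0, 0, 0],
  [-1, 0, 0, -0.1, 0, 0, 0],
  [-1, 0, 0, -0.1, 0, 0, 0],
  [-1, 0, 0, -0.07, 0, 0, 0],
  [-1, 0, 0, 0, 0, 0, 0],
])

```text
time_s: 9.93
ee_pos: [0.5154, -0.1375, 0.1009]
orientation: [0.732, 0.682, -0.001, -0.001]
wrist_force: [-0.4, -0.2, 0.4]
opening: 0.0855
grip_force: 0.0
```

```bash
python3 - <<'E'
from h import *
st()
E
```

```text
t 9.93 p [ 0.5154 -0.1375  0.1009] head y -4.05 z [-2.1e-03  2.0e-04 -1.0e+00] F [-0.37 -0.22  0.38] op 0.0855 grip 0.0 j [-0.29  0.34  0.59  1.83 -0.22  1.04  0.32]
```

Request:
send_rows([
  [0, 0, 0, 0, 0, 0, 0],
  [1, 0, 0, 0, 0, 0, 0],
  [1, 0, 0, 0, 0, 0, 0],
  [1, 0, 0, 0, 0, 0, 0],
  [1, 0, 0, 0, 0, 0, 0],
])

```text
time_s: 10.55
ee_pos: [0.5162, -0.1379, 0.1027]
orientation: [0.732, 0.682, 0.0, 0.0]
wrist_force: [-3.6, 0.9, 8.1]
opening: 0.0405
grip_force: 59.7
```

Request:
send_rows([
  [1, 0, 0, 0, 0, 0, -1],
  [1, 0, 0, 0, 0, 0, -1],
  [1, 0, 0, 0, 0, 0, -1],
  [1, 0, 0, 0, 0, 0, -1],
  [1, 0, 0, 0, 0, 0, -1],
  [1, 0, 0, 0, 0, 0, -1],
  [1, 0, 0, 0, 0, 0, -1],
  [1, 0, 0, 0, 0, 0, -1],
  [1, 0, 0, 0, 0, 0, -1],
  [1, 0, 0, 0, 0, 0, -1],
])

```text
time_s: 11.8
ee_pos: [0.5176, -0.1385, 0.1028]
orientation: [0.921, 0.389, 0.002, 0.001]
wrist_force: [4.9, -2.5, 0.4]
opening: 0.0406
grip_force: 60.3
```

```bash
python3 - <<'E'
from h import *
st()
E
```

```text
t 11.8 p [ 0.5176 -0.1385  0.1028] head y -44.18 z [ 0.0037 -0.001  -1.    ] F [ 4.92 -2.51  0.45] op 0.0406 grip 60.3 j [-0.39  0.37  0.73  1.83 -0.28  1.05 -0.33]
```

Request:
send_rows([
  [1, 0, 0, 0, 0, 0, -1],
  [1, 0, 0, 0, 0, 0, -1],
  [1, 0, 0, 0, 0, 0, -1],
  [1, 0, 0, 0, 0, 0, -1],
  [1, 0, 0, 0, 0, 0, -1],
  [1, 0, 0, 0, 0, 0, -1],
  [1, 0, 0, 0, 0, 0, -1],
  [1, 0, 0, 0, 0, 0, -1],
  [1, 0, 0, 0, 0, 0, -1],
  [1, 0, 0, 0, 0, 0, -1],
])

```text
time_s: 13.05
ee_pos: [0.5183, -0.1399, 0.1028]
orientation: [0.999, 0.05, 0.003, 0.002]
wrist_force: [8.7, -8.4, -5.9]
opening: 0.041
grip_force: 61.1
```

Request:
send_rows([
  [1, 0, 0, 0, 0, 0, -1],
  [1, 0, 0, 0, 0, 0, -1],
  [1, 0, 0, 0, 0, 0, -1],
  [1, 0, 0, 0, 0, 0, -1],
  [1, 0, 0, 0, 0, 0, -1],
  [1, 0, 0, 0, 0, 0, -1],
  [1, 0, 0, 0, 0, 0, -1],
  [1, 0, 0, 0, 0, 0, -1],
  [1, 0, 0, 0, 0, 0, -1],
  [1, 0, 0, 0, 0, 0, -1],
])

```text
time_s: 14.3
ee_pos: [0.5179, -0.1414, 0.1029]
orientation: [0.956, -0.295, 0.003, 0.002]
wrist_force: [8.8, -13.3, -7.6]
opening: 0.0406
grip_force: 61.3
```

Request:
send_rows([
  [1, 0, 0, 0, 0, 0, 0],
  [1, 0, 0, 0, 0, 0, 0],
  [1, 0, 0, 0, 0, 0, 0],
  [1, 0, 0, 0, 0, 0, 0],
  [1, 0, 0, 0, 0, 0, 0],
  [1, 0, 0, 0, 0, 0, 0],
])

```text
time_s: 15.05
ee_pos: [0.5179, -0.1414, 0.1029]
orientation: [0.956, -0.294, 0.003, 0.002]
wrist_force: [8.7, -12.5, -7.0]
opening: 0.0405
grip_force: 61.4
```

```bash
python3 - <<'E'
from h import *
st(); im,d,m=shot('top'); s,_,ms=shot('scene')
c=np.zeros((400,800,3),np.uint8)
c[:,:400]=cv2.resize(im[210:290,300:380],(400,400),interpolation=cv2.INTER_CUBIC)
c[:,400:]=cv2.resize(s[200:300,280:380],(400,400),interpolation=cv2.INTER_CUBIC)
cv2.imwrite('pics/c3.png',c)
E
```

```text
t 15.05 p [ 0.5179 -0.1414  0.1029] head y -124.19 z [ 0.0056 -0.0056 -1.    ] F [  8.69 -12.52  -7.04] op 0.0405 grip 61.4 j [-0.61  0.48  1.04  1.83 -0.46  1.09 -1.56]
```

View pics/c3.png

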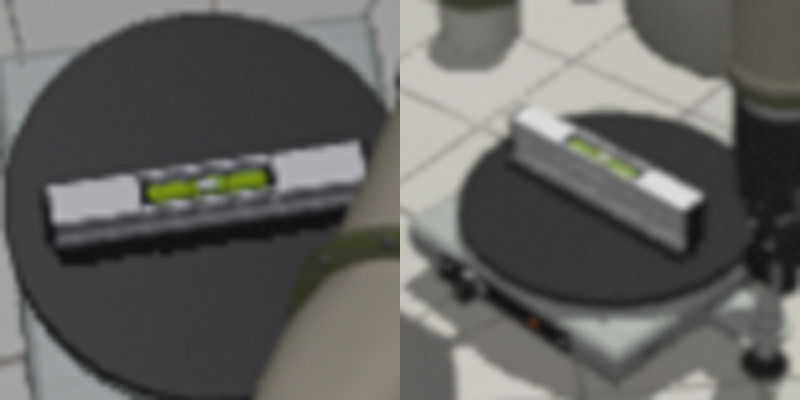

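The bubble is at (208,186) in the left half, and the vial spans 145–270, so it looks centred. I'll release the knob, lift, and check with the wrist camera.

Request:
send_rows([
  [0, 0, 0, 0, 0, 0, 0],
  [-1, 0, 0, 0, 0, 0, 0],
  [-1, 0, 0, 0, 0, 0, 0],
  [-1, 0, 0, 0.05, 0, 0, 0],
  [-1, 0, 0, 0.15, 0, 0, 1],
  [-1, 0, 0, 0.15, 0, 0, 1],
  [-1, 0, 0, 0.15, 0, 0, 1],
  [-1, 0, 0.05, 0.05, 0, 0, 1],
  [1, 0.01, 0.05, 0, 0, 0, 1],
  [1, 0.01, 0.05, 0, 0, 0, 1],
])

```text
time_s: 16.4
ee_pos: [0.5209, -0.0989, 0.239]
orientation: [0.996, -0.086, -0.0, -0.0]
wrist_force: [-0.1, 0.3, -0.6]
opening: 0.0516
grip_force: 0.0
```

Request:
send_rows([
  [1, 0, 0.03, 0, 0, 0, 1],
  [1, 0, 0.03, 0, 0, 0, 1],
  [1, 0, 0.03, 0, 0, 0, 1],
  [1, 0, 0.03, 0, 0, 0, 1],
  [1, 0, 0.03, 0, 0, 0, 1],
  [1, 0, 0.03, 0, 0, 0, 1],
  [1, 0, 0.02, 0, 0, 0, 1],
  [1, 0, 0, 0, 0, 0, 1],
  [1, 0, 0, 0, 0, 0, 1],
  [1, 0, 0, 0, 0, 0, 1],
])

```text
time_s: 17.65
ee_pos: [0.5206, -0.0494, 0.2387]
orientation: [0.966, 0.26, -0.0, -0.0]
wrist_force: [-0.5, -1.4, 0.3]
opening: 0.0
grip_force: 0.0
```

Request:
send_rows([
  [1, 0, 0, 0, 0, 0, 1],
  [1, 0, 0, 0, 0, 0, 1],
  [1, 0, 0, 0, 0, 0, 1],
  [1, 0, 0, 0, 0, 0, 1],
  [1, 0, 0, 0, 0, 0, 1],
  [1, 0, 0, 0, 0, 0, 1],
  [1, 0, 0, 0, 0, 0, 1],
  [1, 0, 0, 0, 0, 0, 1],
  [1, 0, 0, 0, 0, 0, 1],
  [1, 0, 0, 0, 0, 0, 1],
])

```text
time_s: 18.9
ee_pos: [0.5206, -0.0494, 0.2387]
orientation: [0.818, 0.575, -0.0, -0.0]
wrist_force: [0.6, 0.4, 0.0]
opening: -0.0002
grip_force: 0.0
```

Request:
send_rows([
  [1, 0, 0, 0, 0, 0, 1],
  [1, 0, 0, 0, 0, 0, 1],
  [1, 0, 0, 0, 0, 0, 1],
  [1, 0, 0, 0, 0, 0, 1],
  [1, 0, 0, 0, 0, 0, 0],
])

```text
time_s: 19.52
ee_pos: [0.5207, -0.0495, 0.2388]
orientation: [0.731, 0.682, -0.0, -0.0]
wrist_force: [-0.3, 0.8, 1.0]
opening: -0.0002
grip_force: 0.0
```

```bash
python3 - <<'E'
from h import *
st(); im,d,m=shot('wrist'); cv2.imwrite('pics/w4.png',im)
P=np.array([[u,v,*w(m,u,v,d[v,u])] for v in range(0,480) for u in range(0,640) if d[v,u]>0])
s=P[(P[:,4]>.115)&(P[:,4]<.135)&(abs(P[:,2]-.53)<.04)&(P[:,3]>-.09)&(P[:,3]<.17)]
print('lev',len(s),cv2.minAreaRect(s[:,2:4].astype(np.float32)),s[:,4].mean(), s[:,1].min(),s[:,1].max())
E
```

```text
t 19.52 p [ 0.5207 -0.0495  0.2388] head y -4.0 z [-8.e-04  3.e-04 -1.e+00] F [-0.31  0.82  1.04] op -0.0002 grip 0.0 j [-0.63  0.2   0.77  1.68 -0.14  1.32  0.1 ]
lev 8166 ((0.5285924077033997, 0.023142822086811066), (0.17596518993377686, 0.024156788364052773), 86.18435668945312) 0.12371125071288576 0.0 261.0
```

View pics/w4.png

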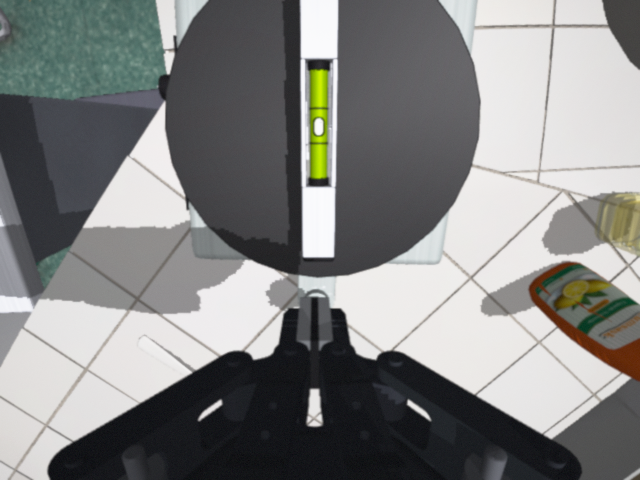

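The bubble at (319,126) sits exactly between the lines at rows 108 and 143, and nothing is touching the level. Now I'll press over its middle at about (0.529, 0.035) with the fingers shut.

Request:
send_rows([
  [1, 0.015, 0.11, 0, 0, 0, 0],
  [1, 0.01, 0.11, 0, 0, 0, 0],
  [1, 0.01, 0.117, -0.1, 0, 0, 0],
  [1, 0, 0, -0.12, 0, 0, 0],
  [1, 0, 0, -0.1, 0, 0, 0],
  [1, 0, 0, -0.05, 0, 0, 0],
  [1, 0, 0, -0.01, 0, 0, 0],
  [1, 0, 0, 0, 0, 0, 0],
  [1, 0, 0, 0, 0, 0, 0],
])

```text
time_s: 20.7
ee_pos: [0.5304, 0.0339, 0.1449]
orientation: [0.732, 0.682, 0.001, 0.0]
wrist_force: [-0.7, -0.2, -0.3]
opening: 0.0001
grip_force: 0.0
```

Request:
send_rows([
  [1, 0, 0, -0.01, 0, 0, 0],
  [1, 0, 0, -0.008, 0, 0, 0],
  [1, 0, 0, -0.006, 0, 0, 0],
  [1, 0, 0, -0.006, 0, 0, 0],
  [1, 0, 0, 0, 0, 0, 0],
])

```text
time_s: 21.32
ee_pos: [0.5297, 0.0339, 0.1364]
orientation: [0.732, 0.682, -0.0, -0.0]
wrist_force: [-0.4, 0.8, 0.9]
opening: 0.0
grip_force: 0.0
```

Request:
send_rows([
  [1, 0, 0, -0.002, 0, 0, 0],
  [1, 0, 0, -0.002, 0, 0, 0],
  [1, 0, 0, 0, 0, 0, 0],
])

```text
time_s: 21.7
ee_pos: [0.53, 0.0339, 0.1362]
orientation: [0.732, 0.682, 0.0, 0.0]
wrist_force: [-2.0, -0.1, 6.1]
opening: -0.0003
grip_force: 3.3
```

Request:
send_rows([
  [1, 0, 0, -0.002, 0, 0, 0],
  [1, 0, 0, 0, 0, 0, 0],
  [1, 0, 0, 0, 0, 0, 0],
  [1, 0, 0, 0, 0, 0, 0],
])

```text
time_s: 22.2
ee_pos: [0.5302, 0.0339, 0.1362]
orientation: [0.732, 0.682, 0.001, 0.0]
wrist_force: [-4.1, -0.5, 11.6]
opening: 0.0004
grip_force: 5.4
```

Request:
send_rows([
  [1, -0.001, 0, 0, 0, 0, 0],
  [1, -0.001, 0, 0, 0, 0, 0],
  [1, 0, 0, 0, 0, 0, 0],
  [1, 0, 0, 0, 0, 0, 0],
  [1, 0, 0, 0, 0, 0, 0],
  [1, 0, 0, 0, 0, 0, 0],
  [1, 0, 0, 0, 0, 0, 0],
  [1, 0, 0, 0, 0, 0, 0],
])

```text
time_s: 23.2
ee_pos: [0.5298, 0.034, 0.1362]
orientation: [0.732, 0.682, 0.001, 0.0]
wrist_force: [-3.0, -0.2, 9.0]
opening: -0.0002
grip_force: 4.7
```

```bash
python3 - <<'E'
from h import *
st(); im,d,m=shot('wrist'); t,_,_=shot('top'); s,_,_=shot('scene'); st()
c=np.zeros((400,800,3),np.uint8)
c[:300,:400]=cv2.resize(im,(400,300)); c[:,400:]=cv2.resize(s[200:300,280:380],(400,400),interpolation=cv2.INTER_CUBIC)
cv2.imwrite('pics/c5.png',c)
E
```

```text
t 23.2 p [0.5298 0.034  0.1362] head y -4.05 z [ 1.4e-03  8.0e-04 -1.0e+00] F [-3.   -0.17  9.03] op -0.0002 grip 4.7 j [-0.71  0.31  0.7   1.8  -0.22  1.11 -0.  ]
t 23.35 p [0.5299 0.0339 0.1362] head y -4.06 z [ 1.5e-03  7.0e-04 -1.0e+00] F [-3.5   0.07  8.6 ] op -0.0003 grip 4.7 j [-0.71  0.31  0.7   1.8  -0.22  1.11 -0.  ]
```

View pics/c5.png

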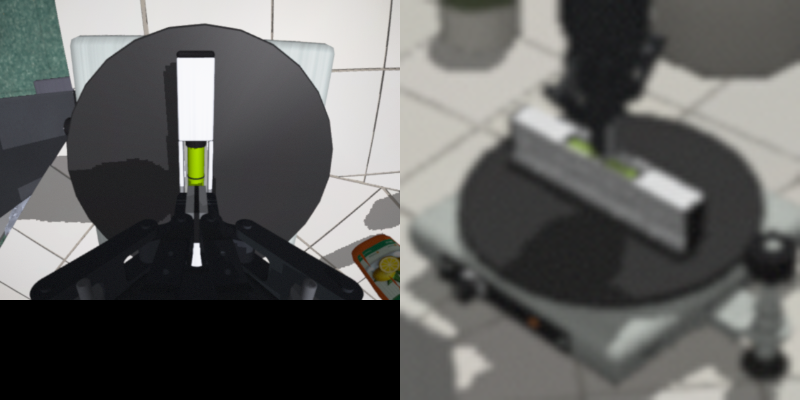

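The fingers press squarely over the middle. No bubble shows in the visible vial beyond the line at (196,179), so it sits centred under the fingers. I'll add a little force and check that it holds steady.

Request:
send_rows([
  [1, 0, 0, -0.001, 0, 0, 0],
  [1, 0, 0, 0, 0, 0, 0],
  [1, 0, 0, 0, 0, 0, 0],
  [1, 0, 0, 0, 0, 0, 0],
])

```text
time_s: 23.85
ee_pos: [0.5299, 0.0339, 0.1362]
orientation: [0.732, 0.682, 0.001, 0.0]
wrist_force: [-3.3, 0.2, 11.9]
opening: 0.0
grip_force: 5.9
```

Request:
send_rows([
  [1, 0, 0, 0, 0, 0, 0],
  [1, 0, 0, 0, 0, 0, 0],
  [1, 0, 0, 0, 0, 0, 0],
  [1, 0, 0, 0, 0, 0, 0],
  [1, 0, 0, 0, 0, 0, 0],
  [1, 0, 0, 0, 0, 0, 0],
  [1, 0, 0, 0, 0, 0, 0],
  [1, 0, 0, 0, 0, 0, 0],
])

```text
time_s: 24.85
ee_pos: [0.5299, 0.0339, 0.1362]
orientation: [0.732, 0.682, 0.001, 0.0]
wrist_force: [-4.1, -0.2, 11.5]
opening: -0.0
grip_force: 5.9
```

Steady at about 11.5 N, so I'm handing in.

```bash
python3 -c "
from bench import *
print(hand_in())"
```

```text
the job is handed in; nothing more can be done
None
```

I set the level upright on the middle of the plate in line with the knob, turned the knob about 2.1 rad clockwise until the bubble stood between the lines, and handed in at about 25 s with the fingers pressing the level's middle steadily at about 11.5 N. The fingers hide the bubble now: it was centred with nothing touching the level, and no bubble showed in the one end of the vial I could see while pressing. The jars were not touched.

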